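# Set out the lacquerer's bench for a trial fit

### The job

Swing the lid of the gluing press back past vertical so that it stays open by itself, take out the wooden ring and lay it flat in the middle of the round banding wheel, then stand the tea caddy centred on top of the ring. After that lay the polishing stone flat on the table midway between the wheel and the mixing slab, its long side pointing away from you, and last stand the lacquer pot straight behind the slab (on its side away from you, in line with its middle), a finger or two clear of it. Work in this order, never tip the pot over, and let go of everything.

Things in the scene. Friction and masses are not known exactly. Their poses are not given: they have to be found in the camera images.
- press: Gluing press, fixed: dark steel base plate 136 (x) x 104 (y) x 18 mm with grey hinged lid. Origin: centre of its underside, on the table; x points from the front (handle) to the hinge, z up; yaw within 0.15 rad. Ring sits on the plate's middle (z = 18 mm) round a boss of radius 13, height 8 mm. Hinge axis: along y at x = 62, z = 48 mm. Left or right side of the bench, a brush can 150 mm high on the other.
- lid (a joint): Lid angle, rad: 0 shut (level), pi/2 upright, 2.1 back on its stop. No catch, little friction, 0.3 kg (about 2 N to lift at the handle): let go below about 1.75 it may fall shut, beyond it falls to the stop and stays. Lid: frame 90 mm wide, 8 mm thick, reaching 128 mm from hinge axis to front; its middle plane holds the axis. A 50 mm square window shows the ring but does not let it pass.
- lid_handle (a point): Middle of the lid's handle: round steel bar, diameter 10 mm, along the press's y, 54 mm free between two posts. Fixed to the lid 122 mm from the hinge axis along the lid and 40 mm above the lid's middle plane (36 mm above its surface): lid shut, it is at x = -60, z = 88 mm in the press frame. It swings with the lid about the hinge axis.
- ring: Pale wooden ring, outer diameter 62, hole diameter 36, height 24 mm, 40 g, lying flat in the press under the lid. Origin: centre of its underside. z up.
- wheel: Banding wheel: round flat metal turntable disc of diameter 110 mm on a low foot, top face 40 mm above the table, fixed and not turning. Origin: centre of its underside on the table. Its axes are parallel to the world's.
- slab: Square mixing slab of pale stone, 90 x 90 x 15 mm, fixed flat on the table, sides parallel to world x and y. Origin: centre of its underside. It stands 245 to 255 mm to the left or right of the wheel, at nearly the same distance from the robot.
- caddy: Closed black tea caddy, a round body of greatest diameter 58 mm (between 30 and 50 mm above its foot), height 60 mm, flat foot of diameter 48 mm, about 0.12 kg. Origin: centre of its underside. z up.
- pot: Small white lacquer pot with a straight round body of diameter 46 mm up to 50 mm, a neck of diameter 32 mm, and a flat wooden lid of diameter 40 mm on top (fixed on); total height 70 mm, about 0.18 kg. Origin: centre of its underside. z up.
- stone: Rectangular grey polishing stone 80 (its x) x 36 (its y) x 30 (z) mm, about 0.2 kg. Origin: centre of its underside.
There are look-alikes about, which are no part of the job. Leave any turquoise look-alike of the pot alone.

How it is judged:
By the outcome, as a careful person would: the job done as asked, in the order asked, and still so for the second after the job is handed in, with the robot touching nothing.
It also fails if it takes over 128 s, if anything falls off the work surface, if the arm or the gripper's body presses on something with over 40 N, if the wrist force passes 120 N, or if a joint passes its speed limit or range.

### The arm

A 7-joint arm with a two-finger parallel gripper is mounted at the origin on the work surface. World frame = base frame: x ahead of the robot, y to its left, z up, the work surface at z = 0. Lengths are in m, angles in rad, forces in N, time in s.
With the tool pointing down it reaches from about 0.425 to 0.925 m from the base axis. Payload 6.8 kg.
Tool frame: the origin (TCP) lies midway between the tips of the shut fingers; the grasp point (between the pads) lies 19 mm behind it (hold_point_z is the distance from the TCP to the grasp point, in m); z points along the fingers, x is the direction in which the jaws open and shut, and the axes are right-handed (so a half turn about z gives the same grasp; the last joint's range is limited). The gripper opens to 88 mm and grips with 3 to 60 N. Pads are 20 mm wide; open, the fingers measure 115 mm over their backs; the gripper's body (75 mm by 178 mm) begins 61 mm behind the grasp point.
Start: joints at [1.18, 0.477, 0.022, 1.555, -0.011, 1.109, -0.083], TCP at [0.188, -0.648, 0.223] pointing down, gripper open.
Joint ranges: [-2.96, 2.96], [-0.34, 2.1], [-1.41, 1.46], [0.24, 2.44], [-1.37, 4.51], [0.17, 1.92], [-2.96, 2.96]. Speed limits (rad/s): [2.39, 2.39, 3.14, 3.14, 3.14, 3.14, 3.14].

### API

Orientations are given as a unit quaternion [w, x, y, z].
In Python, from plant import * gives the robot as it stands.
- The arm moves only by the tool apply_moves, never from a script. Its argument "plan" is one flat list of numbers, 6 for each row, row after row: the shift along the tool's x, y, z scaled (see below), then the turn, a rotation vector about the tool's x, y, z scaled (see below). In form: [dx, dy, dz, rx, ry, rz, dx, dy, dz, rx, ry, rz, ...]. A call has 1 to 10 rows; each row shifts and turns the pose as measured when the row begins, along the tool's axes as they then stand; what a row does not reach is not made up. The controller multiplies each number of a shift by 250 mm and each number of a turn by 180 degrees. A row lasts 1/8 s, in which the tool goes at most 62.5 mm and 10.7 degrees, less where a joint would pass 70% of its speed; a pose out of reach is approached as far as the arm can. A call with a number of a shift or a turn outside -1 to 1 is refused whole. A call with a gripper value outside its range is refused whole. "jaw" is the closure, from -1 (fully open) to 1 (shut), set as the call begins (left out, the last holds). The fingers move at their own pace and stop on an object; "grip_force" is the grip in N (left out, the last holds). Time passes only in rows, so rows that do not move let the fingers close. It gives the time, the measured TCP pose, the force and the opening at its end, in the units of the state.
- observe(): the state, without advancing time (a new reading comes with each control period).
- grab_frame(name): name is "side" or "top" or "wrist"; returns a dict with "frame" (400x640x3 uint8, red, green, blue), "camera_matrix" (3x3 intrinsics, pixels), "k1" (the pictures are not rectified: a ray, as slopes to the right and down, at radius r is drawn at 1 + k1 r^2 times it, then the intrinsics apply), "origin" and "orientation" of the camera in the world. Camera axes: x right, y up, looking along -z (the intrinsics and any distortion apply to the point x, -y, -z); pixel columns grow to the right and rows downward; lengths in m; the calibration is good to about 2 mm. A picture is of the moment at which its call begins. There is no depth.
- close_job(): hands the job in, once; it reports no verdict.
Trained networks look in a picture, given as the dict that the camera call returned (one of the last four; its "shot" number tells which), for a name from the list of things; names that differ only in an ending like _2 or _b are one class to them, and where a whole thing is asked for, a point or a joint stands for the part that bears it (a point fixed in the world has none). Each returns a list of dicts, best first, with "p" (0 to 1); they miss things now and then, are a little off and sometimes report something else, mostly with a low value. They report only what shows in the picture. A call takes as long as a camera call. They do not tell look-alikes from the thing itself.
- cut_out(picture, name): "pixels" (400x640 bool, what is visible of it) and "centre" ([column, row] in pixels, amid what is visible of it).
The state is a dict: "time_s": time; "qpos": joint angles; "qd": joint speeds; "effort": joint torques, N m; "tcp_pos": TCP position; "tool_rot": TCP orientation; "wrist_force": force on the tool from outside, world axes, zero at the start; "ft_torque": the same for the moment, N m; "opening": finger opening in m.
Only numpy, scipy, OpenCV 4.12 (cv2) and the standard library are available. Lean on these libraries where they do the work, as an engineer would, in place of code of your own. Each camera call takes 0.05 s, during which the arm holds its last target. There are 200 camera calls.

## Working session

There is one attempt and no reset: what is moved stays moved. The work goes in short steps, Python scripts to look and compute and a tool call to move; the robot and the scene stay as the last step left them, time stands still between calls to the robot, and variables do not carry over. Pictures are saved under pics/ and viewed, about 12 in all and at most 16, crops included, and the job is handed in when it is done.

Besides the shell and the picture viewer there is one more tool, called after "Emit:" as name(argument=value, ...) on one line, values as JSON. apply_moves: Moves the arm, as the interface text tells. Shifts and turns lie within -1 to 1; 1 stands for 250 mm of shift or 180 degrees of turn. Its arguments: {"type":"object","properties":{"plan":{"type":"array","items":{"type":"number","minimum":-1,"maximum":1}},"jaw":{"type":"number"},"grip_force":{"type":"number"}},"required":["plan"]}

```bash
mkdir -p pics; ls
cat > h.py <<'E'
from plant import *
import numpy as np, cv2
from scipy.spatial.transform import Rotation as R
def rot(q): return R.from_quat([q[1],q[2],q[3],q[0]]).as_matrix()
def save(f,name): cv2.imwrite('pics/'+name+'.png',f['frame'][:,:,::-1])
def ray(f,uv):
    K=np.array(f['camera_matrix']); d=np.array([(uv[0]-K[0,2])/K[0,0],(uv[1]-K[1,2])/K[1,1]])
    u=d.copy()
    for _ in range(20): u=d/(1+f['k1']*(u@u))
    v=rot(f['orientation'])@np.array([u[0],-u[1],-1.]); return np.array(f['origin']),v
def onz(f,uv,z):
    o,v=ray(f,uv); return o+v*(z-o[2])/v[2]
def proj(f,P):
    K=np.array(f['camera_matrix']); p=rot(f['orientation']).T@(np.array(P)-np.array(f['origin']))
    u=np.array([p[0],-p[1]])/-p[2]; u=u*(1+f['k1']*(u@u)); return np.array([K[0,0]*u[0]+K[0,2],K[1,1]*u[1]+K[1,2]])
E
python3 - <<'E'
from h import *
s=observe(); print({k:np.round(v,3) for k,v in s.items()})
for n in ['top','side','wrist']:
    f=grab_frame(n); save(f,n+'0'); print(n,np.round(f['origin'],3),np.round(f['orientation'],3),f['camera_matrix'],f['k1'])
    if n!='wrist':
      for t,z in dict(press=.018,lid_handle=.05,ring=.042,wheel=.04,slab=.015,caddy=.06,pot=.07,stone=.03).items():
        for r in cut_out(f,t): print(n,t,round(r['p'],2),np.round(r['centre'],1),r['pixels'].sum(),np.round(onz(f,r['centre'],z),3))
E
```

```text
pics
{'time_s': np.float64(0.0), 'qpos': array([ 1.18 ,  0.478,  0.022,  1.556, -0.011,  1.109, -0.083]), 'qd': array([ 0.003, -0.001,  0.001,  0.001, -0.002, -0.   , -0.   ]), 'effort': array([-0.0000e+00, -5.8286e+01,  1.5340e+00, -2.7261e+01, -5.4000e-02,
        1.7000e-02,  0.0000e+00]), 'tcp_pos': array([ 0.188, -0.648,  0.222]), 'tool_rot': array([-0.   ,  0.8  , -0.6  , -0.001]), 'wrist_force': array([ 1.002, -0.394,  0.064]), 'ft_torque': array([-0.066, -0.029,  0.059]), 'opening': np.float64(0.088)}
top [0.411 0.011 1.239] [ 0.707  0.036 -0.038 -0.705] [[499.87370337   0.         324.43268144]
 [  0.         499.87370337 198.1310395 ]
 [  0.           0.           1.        ]] 0.030852527513094155
top press 0.73 [448.1 227.7] 2390 [ 0.467 -0.294  0.018]
top lid_handle 0.64 [387.2 177.2] 1586 [ 0.586 -0.143  0.05 ]
top lid_handle 0.58 [455.2 238.2] 1449 [ 0.441 -0.303  0.05 ]
top ring 0.81 [460.1 222.8] 242 [ 0.478 -0.317  0.042]
top wheel 0.82 [387.4 175. ] 1618 [ 0.593 -0.145  0.04 ]
top slab 0.57 [282.6 177.6] 1341 [0.59  0.111 0.015]
top caddy 0.75 [265.9 231.6] 467 [0.4
[... 809 characters left out ...]
0.118  0.04 ]
side slab 0.85 [272.5 240. ] 1216 [0.592 0.113 0.015]
side caddy 0.63 [315.4 267.7] 879 [0.441 0.175 0.06 ]
side caddy 0.29 [401.3 157. ] 786 [ 0.455 -0.3    0.06 ]
side pot 0.97 [253.6 265.7] 583 [0.541 0.239 0.07 ]
side pot 0.8 [280.8 176.9] 492 [ 0.673 -0.041  0.07 ]
side pot 0.74 [380.9 251.5] 728 [0.346 0.079 0.07 ]
side pot 0.7 [352.4 226.8] 627 [0.43 0.04 0.07]
side pot 0.62 [404.4 232.7] 663 [0.327 0.002 0.07 ]
side stone 0.96 [378.7 207.6] 589 [ 0.429 -0.099  0.03 ]
wrist [ 0.266 -0.625  0.384] [ 0.791 -0.12   0.091 -0.593] [[292.15888269   0.         318.01434247]
 [  0.         292.15888269 197.8101148 ]
 [  0.           0.           1.        ]] 0.002994394818180637
```

View pics/top0.png

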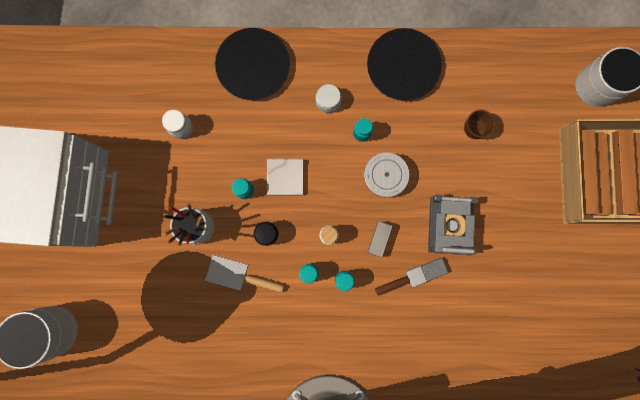

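View pics/side0.png

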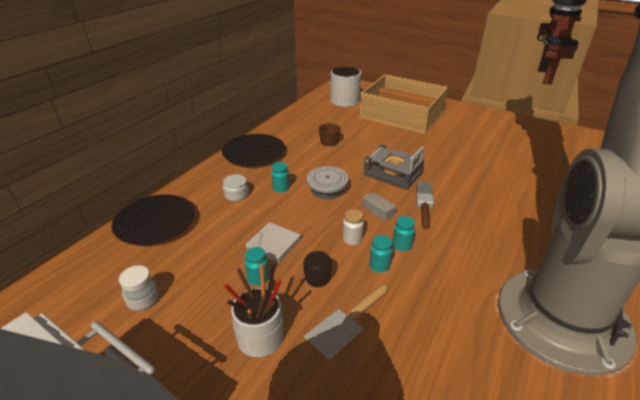

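Top view: the press is at right (455,225) with its handle towards the robot. The wheel is at (387,175), slab (285,177), black caddy (265,233), the wooden-lidded white pot (328,235) and stone (380,238). The side view agrees. I'll go over the press with the jaws along x.

Emit:
apply_moves(plan=[0,0,0,0,0,-0.0585,0,0,0,0,0,-0.0585,0,0,0,0,0,-0.0585,0,0,0,0,0,-0.0585,0,0,0,0,0,-0.0585,0,0,0,0,0,-0.0585,0,0,0,0,0,-0.0585,0.131,-0.2,-0.02,0,0,0,0.131,-0.2,-0.02,0,0,0,0.131,-0.2,-0.02,0,0,0], jaw=-1)

```text
time_s: 2.2
tcp_pos: [0.2805, -0.4961, 0.2366]
tool_rot: [0.001, 1.0, 0.01, -0.001]
wrist_force: [1.4, -0.3, -0.3]
opening: 0.0877
```

Emit:
apply_moves(plan=[0.131,-0.2,-0.02,0,0,0,0.131,-0.2,-0.02,0,0,0,0.131,-0.2,0,0,0,0,0.131,-0.2,0,0,0,0])

```text
time_s: 2.7
tcp_pos: [0.4113, -0.2874, 0.2481]
tool_rot: [0.002, 1.0, 0.009, 0.001]
wrist_force: [0.2, -1.2, 0.4]
opening: 0.0879
```

Run:
```python
from h import *
f=grab_frame('wrist'); save(f,'w1'); print(np.round(f['origin'],3),np.round(f['orientation'],3))
for t,z in dict(press=.018,lid_handle=.088,ring=.042,wheel=.04,pot=.07,stone=.03).items():
    for r in cut_out(f,t): print(t,round(r['p'],2),np.round(r['centre'],1),r['pixels'].sum(),np.round(onz(f,r['centre'],z),3))
```

```text
[ 0.409 -0.204  0.409] [ 0.988 -0.152 -0.001  0.009]
press 0.78 [364.1 178.2] 7499 [ 0.474 -0.298  0.018]
lid_handle 0.77 [351.6 183. ] 4816 [ 0.448 -0.287  0.088]
ring 0.75 [367.3 191.5] 893 [ 0.475 -0.31   0.042]
wheel 0.88 [482.   47.8] 8020 [ 0.594 -0.138  0.04 ]
pot 0.63 [573.6   7.1] 1629 [ 0.664 -0.105  0.07 ]
pot 0.23 [350.  181.5] 4931 [ 0.449 -0.29   0.07 ]
stone 0.67 [345.9  36.9] 2624 [ 0.44  -0.128  0.03 ]
```

View pics/w1.png

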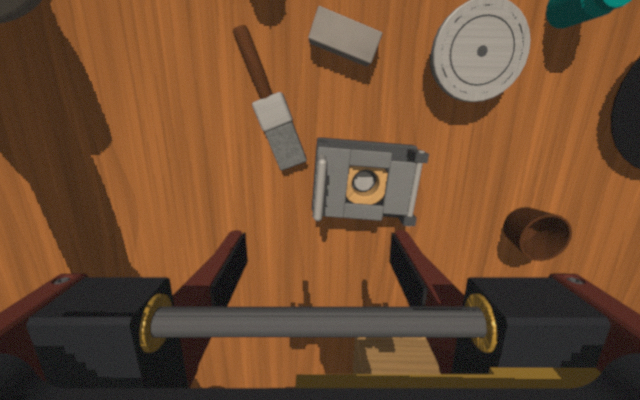

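Wrist view: the handle bar runs from (323,158) to (318,218), the hinge bar is at x≈416, the ring is centred near (366,184), and the wheel's centre dot is at (482,50).

Run:
```python
from h import *
f=grab_frame('wrist')
a,b=onz(f,(322.5,160),.088),onz(f,(318,216),.088); print('handle',a,b,(a+b)/2,'yaw',np.arctan2(-(b-a)[0]*-1,-(b-a)[1]*1))
a,b=onz(f,(418,155),.048),onz(f,(411,221),.048); print('hinge',a,b,(a+b)/2)
for p in [(319,138),(313,221),(421,144)]: print('plate',onz(f,p,.018))
print('wheel dot',onz(f,(482.5,50.5),.04))
r=cut_out(f,'ring')[0]; c=cv2.findContours(r['pixels'].astype('uint8'),0,1)[0]; e=cv2.fitEllipse(max(c,key=len)); print(e, onz(f,e[0],.042))
r=cut_out(f,'wheel')[0]; c=cv2.findContours(r['pixels'].astype('uint8'),0,1)[0]; e=cv2.fitEllipse(max(c,key=len)); print(e, onz(f,e[0],.04))
# bar pixels: bright line in handle
g=cv2.cvtColor(f['frame'],6); 
for row in range(160,220,12): print(row,g[row,306:334])
```

```text
handle [ 0.41293495 -0.2641368   0.088     ] [ 0.40902098 -0.33039211  0.088     ] [ 0.41097796 -0.29726445  0.088     ] yaw -0.05900542537099281
hinge [ 0.53149746 -0.2631244   0.048     ] [ 0.53263599 -0.35081755  0.048     ] [ 0.53206672 -0.30697098  0.048     ]
plate [ 0.40892651 -0.247485    0.018     ]
plate [ 0.4023041  -0.36510018  0.018     ]
plate [ 0.54404967 -0.25315429  0.018     ]
wheel dot [ 0.59339446 -0.14416025  0.04      ]
((368.0373229980469, 181.5948486328125), (40.081764221191406, 42.267234802246094), 77.40827178955078) [ 0.47314817 -0.29946675  0.042     ]
((482.0751037597656, 47.415950775146484), (91.42993927001953, 110.22364807128906), 43.02696228027344) [ 0.59232275 -0.14101064  0.04      ]
160 [ 55  50  70  86  85  85  86  85  88  84  77  71  89 109 124 145 160 173
 176 161 146 128 113 110 115 113 114 114]
172 [ 82  82  85  84  85  83  84  89  88  78  75  88 104 119 133 145 151 146
 144 133 115  89  72  89 108 112 116 112]
184 [ 88  86  86  87  85  86  86  86  78  75  89 103 119 135 144 152 148 145
 133 115  87  67  67  90 107 110 112 113]
196 [ 87  86  89  90  82  83  82  78  78  85 100 114 137 145 151 149 144 134
 112  86  66  62  90 109 112 113 114 115]
208 [ 89  91  88  87  84  85  83  72  82 100 117 135 148 149 150 144 132 113
  87  63  68  89 108 113 114 113 111 112]
```

Emit:
apply_moves(plan=[0,0.04,0.1,0,0,0.0245,0,0,0.2,0,0,0,0,0,0.2,0,0,0,0,0,0.15,0,0,0,0,0,0.066,0,0,0], jaw=0)

```text
time_s: 3.82
tcp_pos: [0.4102, -0.3071, 0.0657]
tool_rot: [0.004, 0.999, -0.036, 0.003]
wrist_force: [-0.3, -0.5, 0.2]
opening: 0.0445
```

Emit:
apply_moves(plan=[0,0,0,0,0,0,0,0,0,0,0,0,0,0,0,0,0,0,0,0,0,0,0,0], jaw=1, grip_force=15)

```text
time_s: 4.32
tcp_pos: [0.4133, -0.3088, 0.0688]
tool_rot: [0.005, 0.999, -0.037, 0.006]
wrist_force: [3.0, 0.9, -4.0]
opening: 0.0093
```

Run:
```python
from h import *
s=observe(); print({k:np.round(s[k],4) for k in ('time_s','tcp_pos','tool_rot','wrist_force','opening')})
# arc increments from current hold, press frame
def h(t): u=np.array([-np.cos(t),np.sin(t)]);n=np.array([np.sin(t),np.cos(t)]); return .122*u+.04*n
T=np.linspace(0,2.07,13); P=np.array([h(t) for t in T])
for t,d in zip(T[1:],np.diff(P,axis=0)): print(round(t,2),np.round(d/.25,3))
```

```text
{'time_s': np.float64(4.325), 'tcp_pos': array([ 0.4133, -0.3088,  0.0688]), 'tool_rot': array([ 0.0054,  0.9993, -0.0366,  0.0058]), 'wrist_force': array([ 2.9537,  0.8844, -3.9581]), 'opening': np.float64(0.0093)}
0.17 [0.035 0.081]
0.34 [0.048 0.074]
0.52 [0.06  0.065]
0.69 [0.07  0.054]
0.86 [0.079 0.041]
1.03 [0.084 0.027]
1.21 [0.088 0.012]
1.38 [ 0.088 -0.004]
1.55 [ 0.086 -0.019]
1.72 [ 0.082 -0.033]
1.9 [ 0.075 -0.047]
2.07 [ 0.066 -0.059]
```

Emit:
apply_moves(plan=[0.035,0,-0.081,0,0,0,0.048,0,-0.074,0,0,0,0.06,0,-0.065,0,0,0,0.07,0,-0.054,0,0,0,0.079,0,-0.041,0,0,0,0.084,0,-0.027,0,0,0])

```text
time_s: 5.08
tcp_pos: [0.5064, -0.3146, 0.1584]
tool_rot: [0.006, 0.999, -0.036, 0.006]
wrist_force: [1.6, -0.9, -11.7]
opening: 0.0095
```

Run:
```python
from h import *
s=observe(); print({k:np.round(s[k],4) for k in ('time_s','tcp_pos','tool_rot','wrist_force','opening')})
g=s['tcp_pos']-.019*rot(s['tool_rot'])[:,2]; rel=[g[0]-.533,g[2]-.048]; print(g,rel,np.hypot(*rel))
print('theta',np.pi-np.arctan2(rel[1],rel[0])+np.arctan2(40,122))
```

```text
{'time_s': np.float64(5.075), 'tcp_pos': array([ 0.5064, -0.3146,  0.1584]), 'tool_rot': array([ 0.0058,  0.9993, -0.0364,  0.0055]), 'wrist_force': array([  1.5877,  -0.9032, -11.6699]), 'opening': np.float64(0.0095)}
[ 0.50616958 -0.31440525  0.17736133] [np.float64(-0.026830424459464264), np.float64(0.12936133135080002)] 0.1321144417750251
theta 1.6831135448730352
```

Emit:
apply_moves(plan=[0.088,0,-0.005,0,0,0,0.088,0,0.009,0,0,0,0.086,0,0.022,0,0,0])

```text
time_s: 5.45
tcp_pos: [0.5727, -0.3193, 0.1555]
tool_rot: [0.006, 0.999, -0.036, 0.005]
wrist_force: [-1.4, 1.1, -1.7]
opening: 0.0093
```

Emit:
apply_moves(plan=[0.082,0,0.036,0,0,0,0.076,0,0.047,0,0,0,0.066,0,0.059,0,0,0])

```text
time_s: 5.82
tcp_pos: [0.6295, -0.3231, 0.1213]
tool_rot: [0.006, 0.999, -0.036, 0.004]
wrist_force: [-1.6, 1.2, -2.6]
opening: 0.0094
```

Emit:
apply_moves(plan=[0,0,0,0,0,0,0,0,0,0,0,0,0,0,-0.06,0,0,0,0,0,-0.2,0,0,0,0,0,-0.2,0,0,0,-0.2,0,-0.1,0,0,0,-0.2,-0.05,0,0,0,0], jaw=0.5)

```text
time_s: 6.7
tcp_pos: [0.5295, -0.3022, 0.2731]
tool_rot: [0.008, 0.999, -0.036, 0.009]
wrist_force: [-0.1, 0.3, 0.2]
opening: 0.0217
```

Emit:
apply_moves(plan=[-0.23,-0.05,0,0,0,0], jaw=-1)

```text
time_s: 6.82
tcp_pos: [0.4722, -0.2853, 0.2743]
tool_rot: [0.009, 0.999, -0.036, 0.01]
wrist_force: [-0.4, -0.5, 1.2]
opening: 0.0287
```

Run:
```python
from h import *
s=observe(); print({k:np.round(s[k],4) for k in ('time_s','tcp_pos','wrist_force')})
f=grab_frame('wrist'); save(f,'w2')
for t,z in dict(ring=.042,wheel=.04,stone=.03).items():
    for r in cut_out(f,t)[:2]:
        c=cv2.findContours(r['pixels'].astype('uint8'),0,1)[0]; e=cv2.fitEllipse(max(c,key=len))
        print(t,round(r['p'],2),np.round(r['centre'],1),np.round(onz(f,r['centre'],z),3),np.round(e[0]),np.round(onz(f,e[0],z),4))
```

```text
{'time_s': np.float64(6.825), 'tcp_pos': array([ 0.4722, -0.2853,  0.2743]), 'wrist_force': array([-0.4222, -0.5054,  1.1748])}
ring 0.78 [314.9 186.2] [ 0.47  -0.312  0.042] [317. 175.] [ 0.4731 -0.296   0.042 ]
wheel 0.61 [407.4  44. ] [ 0.595 -0.142  0.04 ] [406.  43.] [ 0.5938 -0.1406  0.04  ]
stone 0.66 [279.6  41.3] [ 0.44  -0.127  0.03 ] [278.  41.] [ 0.4381 -0.1263  0.03  ]
```

View pics/w2.png

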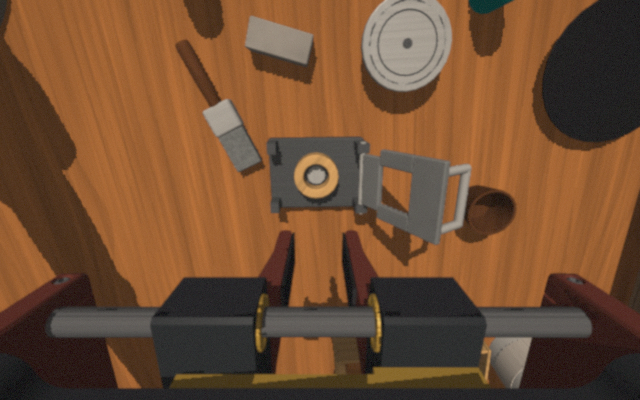

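The lid rests open on its stop, and the ring is round the boss at (317,176). I'll grip it with the jaws along y, which keeps the body off the lid. First I'll check the wrist joint.

Run:
```python
from h import *
s=observe(); print(np.round(s['qpos'],2), s['opening'],np.round(rot(s['tool_rot']),3))
f=grab_frame('wrist')
print(onz(f,(316.5,176),.042),onz(f,(316,177),.026),'wheel',onz(f,(407.5,43.5),.04))
```

```text
[ 0.81  0.25 -0.46  1.78  0.13  1.11  0.23] 0.04470217769240768 [[ 0.997 -0.073  0.019]
 [-0.073 -0.997 -0.02 ]
 [ 0.02   0.018 -1.   ]]
[ 0.47282042 -0.29834164  0.042     ] [ 0.47192065 -0.30375821  0.026     ] wheel [ 0.59525624 -0.14248252  0.04      ]
```

Emit:
apply_moves(plan=[0,0,0,0.006,-0.0065,-0.05,0,0,0,0,0,-0.057,0,0,0,0,0,-0.057,0,0,0,0,0,-0.057,0,0,0,0,0,-0.057,0,0,0,0,0,-0.057,0,0,0,0,0,-0.057,0,0,0,0,0,-0.057,0,0,0,0,0,-0.055], jaw=-1)

```text
time_s: 8.2
tcp_pos: [0.4906, -0.2885, 0.2803]
tool_rot: [0.005, 0.708, 0.706, 0.007]
wrist_force: [-0.1, 0.4, 0.2]
opening: 0.0878
```

```bash
cat >> h.py <<'E'
def go(P,yaw=None):
    "tool-frame shift (units) to bring TCP to P, and turn (units) to tool-down with tool x at yaw"
    s=observe(); Rm=rot(s['tool_rot']); d=Rm.T@(np.array(P)-s['tcp_pos'])/.25
    print('t',round(float(s['time_s']),2),'tcp',np.round(s['tcp_pos'],4),'F',np.round(s['wrist_force'],1),'open',round(float(s['opening']),4),'q7',round(float(s['qpos'][6]),2),'shift',np.round(d,3))
    cy=np.arctan2(Rm[1,0],Rm[0,0]); yaw=cy if yaw is None else yaw
    c,n=np.cos(yaw),np.sin(yaw); D=np.array([[c,n,0],[n,-c,0],[0,0,-1.]])
    print('yaw',round(cy,3),'turn',np.round(R.from_matrix(Rm.T@D).as_rotvec()/np.pi,4))
E
python3 -c "
from h import *
go([.472,-.300,.12],1.51)
f=grab_frame('wrist'); save(f,'w3')
for r in cut_out(f,'ring')[:2]:
        c=cv2.findContours(r['pixels'].astype('uint8'),0,1)[0]; e=cv2.fitEllipse(max(c,key=len))
        print(r['p'],e,onz(f,e[0],.042),onz(f,r['centre'],.042))
"
```

```text
t 8.2 tcp [ 0.4906 -0.2885  0.2803] F [-0.1  0.4  0.2] open 0.0878 q7 1.79 shift [-0.048 -0.085  0.64 ]
yaw 1.567 turn [ 0.0051 -0.0009  0.0182]
0.91 ((309.94097900390625, 151.50730895996094), (45.02244186401367, 45.16452407836914), 127.47025299072266) [ 0.46933951 -0.29782167  0.042     ] [ 0.48952659 -0.30643127  0.042     ]
```

Emit:
apply_moves(plan=[-0.045,-0.075,0.1,0.005,-0.001,0.018,0,0,0.2,0,0,0,0,0,0.2,0,0,0,0,0,0.15,0,0,0])

```text
time_s: 8.8
tcp_pos: [0.4797, -0.3029, 0.1179]
tool_rot: [0.006, 0.737, 0.676, 0.003]
wrist_force: [-0.1, -0.5, -0.5]
opening: 0.0878
```

```bash
python3 -c "
from h import *
go([.472,-.299,.023],1.51)
"
```

```text
t 8.8 tcp [ 0.4797 -0.3029  0.1179] F [-0.1 -0.5 -0.5] open 0.0878 q7 1.61 shift [ 0.014 -0.037  0.379]
yaw 1.485 turn [ 0.0039  0.0011 -0.0079]
```

Emit:
apply_moves(plan=[0.014,-0.037,0.08,0.004,0.001,-0.008,0,0,0.1,0,0,0,0,0,0.1,0,0,0])

```text
time_s: 9.18
tcp_pos: [0.4724, -0.2987, 0.0457]
tool_rot: [-0.0, 0.73, 0.683, -0.0]
wrist_force: [-0.6, -0.6, -0.6]
opening: 0.0878
```

```bash
python3 -c "
from h import *
go([.472,-.299,.023],1.51)
"
```

```text
t 9.18 tcp [ 0.4724 -0.2987  0.0457] F [-0.6 -0.6 -0.6] open 0.0878 q7 1.55 shift [-0.001 -0.001  0.091]
yaw 1.505 turn [-0.0002 -0.0001 -0.0016]
```

Emit:
apply_moves(plan=[0,0,0.06,0,0,0,0,0,0.03,0,0,0,0,0,0,0,0,0])

```text
time_s: 9.55
tcp_pos: [0.4732, -0.2988, 0.0225]
tool_rot: [-0.0, 0.731, 0.683, -0.0]
wrist_force: [0.1, -0.0, 0.5]
opening: 0.088
```

Emit:
apply_moves(plan=[0,0,0,0,0,0,0,0,0,0,0,0,0,0,0,0,0,0,0,0,0,0,0,0], jaw=1, grip_force=15)

```text
time_s: 10.05
tcp_pos: [0.4745, -0.2997, 0.0246]
tool_rot: [0.001, 0.731, 0.682, 0.0]
wrist_force: [-0.6, -0.1, -0.1]
opening: 0.0625
```

```bash
python3 -c "
from h import *
go([.594,-.143,.12],1.51)
f=grab_frame('wrist'); save(f,'w4')
"
```

```text
t 10.05 tcp [ 0.4745 -0.2997  0.0246] F [-0.6 -0.1 -0.1] open 0.0625 q7 1.53 shift [ 0.657  0.435 -0.381]
yaw 1.502 turn [ 0.0007  0.0005 -0.0025]
```

View pics/w4.png

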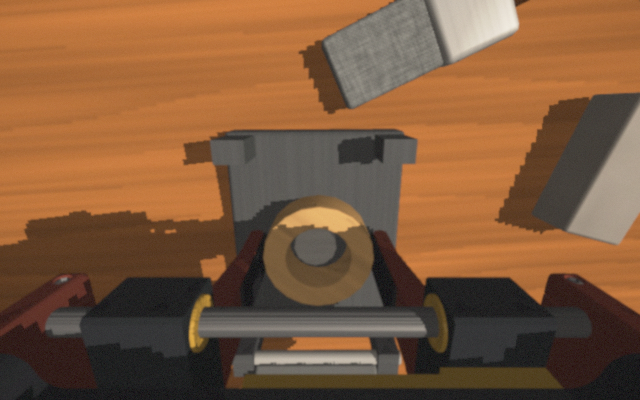

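The ring is held (opening 62.5 mm). Next: lift it and carry it to the wheel.

Emit:
apply_moves(plan=[0,0,-0.1,0,0,0,0,0,-0.14,0,0,0,0,0,-0.14,0,0,0,0.16,0.1,0,0,0,0,0.16,0.1,0,0,0,0,0.16,0.1,0,0,0,0,0.16,0.1,0,0,0,0,0,0,0,0,0,0])

```text
time_s: 11.1
tcp_pos: [0.5875, -0.144, 0.1225]
tool_rot: [0.001, 0.732, 0.681, 0.0]
wrist_force: [-1.0, 0.3, -0.6]
opening: 0.0624
```

```bash
python3 -c "
from h import *
go([.594,-.143,.047],1.5708)
f=grab_frame('top');g=grab_frame('wrist')
for n,f in (('top',f),('wrist',g)):
  for t in ('wheel','ring'):
    for r in cut_out(f,t)[:1]:
        c=cv2.findContours(r['pixels'].astype('uint8'),0,1)[0]; e=cv2.fitEllipse(max(c,key=len))
        z=.04 if t=='wheel' else observe()['tcp_pos'][2]+.018
        print(n,t,round(r['p'],2),np.round(e[0],1),np.round(e[1],1),np.round(onz(f,e[0],z),4))
"
```

```text
t 11.1 tcp [ 0.5875 -0.144   0.1225] F [-1.   0.3 -0.6] open 0.0624 q7 1.29 shift [0.006 0.025 0.302]
yaw 1.498 turn [ 0.0007  0.0004 -0.0233]
top wheel 0.98 [382.9 188.5] [15.9 40.9] [ 0.5602 -0.134   0.04  ]
top ring 0.6 [391.  182.4] [ 7.  19.2] [ 0.5613 -0.14    0.1397]
wrist wheel 0.61 [325.4 197.8] [ 93.8 119. ] [ 0.5795 -0.1391  0.04  ]
wrist ring 0.69 [318.3 250.3] [108.7 109.5] [ 0.578  -0.1451  0.1399]
```

```bash
cat >> h.py <<'E'
from scipy.optimize import least_squares
def sil(f,x,y,prof):
    "bounding box (u0,v0,u1,v1) and area-ellipse of stacked circles prof=[(z,r),..]"
    a=np.linspace(0,2*np.pi,60); P=np.array([proj(f,[x+r*np.cos(t),y+r*np.sin(t),z]) for z,r in prof for t in a])
    h=cv2.convexHull(P.astype(np.float32)); return h
def fitround(f,px,prof,x0):
    c=max(cv2.findContours(px.astype('uint8'),0,1)[0],key=len); H=cv2.convexHull(c)
    def cen(h): m=cv2.moments(h.astype(np.float32)); return np.array([m['m10'],m['m01']])/m['m00']
    t=cen(H); r=least_squares(lambda q:cen(sil(f,q[0],q[1],prof))-t,x0,diff_step=1e-3)
    return r.x, cv2.contourArea(H)/cv2.contourArea(sil(f,*r.x,prof))
E
python3 -c "
from h import *
g=grab_frame('wrist'); T=observe()['tcp_pos']; 
for z in (-.004,-.007):
  zb=T[2]+z
  r=cut_out(g,'ring')[0]; print(fitround(g,r['pixels'],[(zb,.031),(zb+.024,.031)],T[:2]),T)
g=grab_frame('side')
for r in cut_out(g,'wheel')[:1]: print(fitround(g,r['pixels'],[(.034,.055),(.04,.055)],[.594,-.144]))
"
```

```text
(array([ 0.55248761, -0.00746561]), 0.6218487174505583) [ 0.58468159 -0.15065093  0.12191132]
(array([ 0.55344146, -0.00466855]), 0.6466435237353011) [ 0.58468159 -0.15065093  0.12191132]
(array([ 0.58605335, -0.12141546]), 1.2221624817348238)
```

```bash
python3 -c "
from h import *
go([.594,-.144,.047],1.5708)
g=grab_frame('wrist'); T=observe()['tcp_pos']; print(T,g['origin'])
for r in cut_out(g,'ring'):
  zb=T[2]-.005
  print(r['p'],r['centre'],r['pixels'].sum(),fitround(g,r['pixels'],[(zb,.031),(zb+.024,.031)],T[:2]),T)
save(g,'w5'); go([.594,-.144,.047],1.5708)
"
```

```text
t 11.65 tcp [ 0.5852 -0.1496  0.1221] F [-0.3  0.1 -0.3] open 0.0627 q7 1.29 shift [0.026 0.033 0.3  ]
yaw 1.49 turn [ 0.      0.0013 -0.0257]
[ 0.58527281 -0.14949258  0.12209416] [ 0.50269378 -0.1417435   0.28347297]
0.65 [310.2, 269.3] 7790 (array([ 0.58132556, -0.14837087]), 0.9193410164844541) [ 0.58527281 -0.14949258  0.12209416]
t 11.75 tcp [ 0.5853 -0.1493  0.1221] F [ 0.4 -0.3 -0.5] open 0.0623 q7 1.29 shift [0.025 0.033 0.3  ]
yaw 1.491 turn [ 0.0001  0.0012 -0.0255]
```

View pics/w5.png

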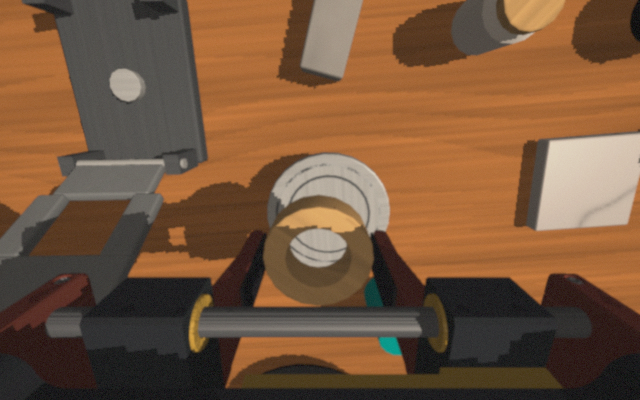

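The ring is held over the wheel, with its centre about 3 mm nearer the robot than the TCP. I'll correct that and go down.

Emit:
apply_moves(plan=[0.023,0.045,0,0,0,0,0,0,0.1,0,0,0,0,0,0.1,0,0,0,0,0,0.06,0,0,0,0,0,0,0,0,0,0,0,0,0,0,0])

```text
time_s: 12.5
tcp_pos: [0.6023, -0.1427, 0.0569]
tool_rot: [0.003, 0.735, 0.679, 0.001]
wrist_force: [-0.3, -0.3, -0.2]
opening: 0.0626
```

```bash
python3 -c "
from h import *
go([.597,-.1445,.0475],1.5708)
"
```

```text
t 12.5 tcp [ 0.6023 -0.1427  0.0569] F [-0.3 -0.3 -0.2] open 0.0626 q7 1.23 shift [-0.009 -0.021  0.038]
yaw 1.492 turn [ 0.0016  0.001  -0.0252]
```

Emit:
apply_moves(plan=[-0.009,-0.021,0.01,0.0016,0.001,0,0,0,0.01,0,0,0,0,0,0,0,0,0])

```text
time_s: 12.88
tcp_pos: [0.5975, -0.1451, 0.0534]
tool_rot: [0.001, 0.735, 0.678, 0.001]
wrist_force: [-0.9, 0.1, -0.9]
opening: 0.0627
```

```bash
python3 -c "
from h import *
go([.597,-.1445,.0475],1.5708)
"
```

```text
t 12.88 tcp [ 0.5975 -0.1451  0.0534] F [-0.9  0.1 -0.9] open 0.0627 q7 1.23 shift [ 0.002 -0.002  0.023]
yaw 1.491 turn [ 0.0008  0.0001 -0.0254]
```

Emit:
apply_moves(plan=[0.002,-0.002,0.012,0,0,0,0,0,0.011,0,0,0,0,0,0,0,0,0,0,0,0,0,0,0])

```text
time_s: 13.38
tcp_pos: [0.5971, -0.1445, 0.0474]
tool_rot: [0.001, 0.735, 0.678, 0.001]
wrist_force: [0.2, 0.8, 0.4]
opening: 0.0626
```

```bash
python3 -c "
from h import *
go([.597,-.1445,.0475],1.5708)
"
```

```text
t 13.38 tcp [ 0.5971 -0.1445  0.0474] F [0.2 0.8 0.4] open 0.0626 q7 1.23 shift [ 0.    -0.001 -0.   ]
yaw 1.491 turn [ 0.0009  0.0001 -0.0254]
```

Emit:
apply_moves(plan=[0,0,0.006,0,0,0,0,0,0,0,0,0])

```text
time_s: 13.62
tcp_pos: [0.5975, -0.1445, 0.0464]
tool_rot: [0.001, 0.735, 0.678, 0.001]
wrist_force: [-0.1, -0.3, -1.0]
opening: 0.0627
```

Emit:
apply_moves(plan=[0,0,0,0,0,0,0,0,0,0,0,0,0,0,-0.08,0,0,0,0,0,-0.2,0,0,0,0,0,-0.2,0,0,0,0,-0.1,-0.1,0,0,0,0,-0.1,-0.1,0,0,0,0,0,0,0,0,0], jaw=-1)

```text
time_s: 14.62
tcp_pos: [0.5474, -0.1392, 0.2282]
tool_rot: [0.003, 0.734, 0.679, 0.003]
wrist_force: [0.5, -0.3, -0.4]
opening: 0.0878
```

```bash
python3 -c "
from h import *
go([.455,.145,.22],1.5708)
g=grab_frame('wrist'); save(g,'w6')
for t,pr in (('ring',[(.04,.031),(.064,.031)]),('wheel',[(.034,.055),(.04,.055)]),('pot',[(0,.023),(.05,.023),(.07,.02)]),('caddy',[(0,.024),(.03,.029),(.05,.029)])):
  for r in cut_out(g,t): print(t,r['p'],np.round(r['centre']),r['pixels'].sum(),fitround(g,r['pixels'],pr,[.59,-.14]))
for t,z in (('slab',.015),('stone',.03)):
  for r in cut_out(g,t): print(t,r['p'],np.round(r['centre']),onz(g,r['centre'],z))
"
```

```text
t 14.62 tcp [ 0.5474 -0.1392  0.2282] F [ 0.5 -0.3 -0.4] open 0.0878 q7 1.38 shift [ 1.105 -0.457  0.028]
yaw 1.493 turn [ 0.0027  0.0004 -0.0248]
ring 0.71 [312. 209.] 1670 (array([ 0.59369911, -0.14280801]), 0.9335030634100349)
pot 0.97 [467.   8.] 556 (array([0.38022051, 0.03003668]), 0.15824807189838186)
pot 0.95 [604. 164.] 2876 (array([0.55954139, 0.20428313]), 0.9308173534308575)
pot 0.89 [431.  77.] 2262 (array([ 0.44726282, -0.00086066]), 0.9695816258373755)
pot 0.67 [388.   6.] 116 (array([ 0.37045567, -0.04966204]), 0.03392288324667628)
pot 0.59 [365. 280.] 1450 (array([ 0.70265286, -0.08429349]), 0.8734961363598064)
caddy 0.63 [572.  71.] 3798 (array([0.45079428, 0.15072821]), 0.993784170118715)
caddy 0.39 [312. 227.] 1657 (array([ 0.60004758, -0.14331759]), 1.1330869112340096)
slab 0.86 [503. 188.] [0.587828   0.10518704 0.015     ]
stone 0.77 [323.  80.] [ 0.43704858 -0.12432546  0.03      ]
```

View pics/w6.png

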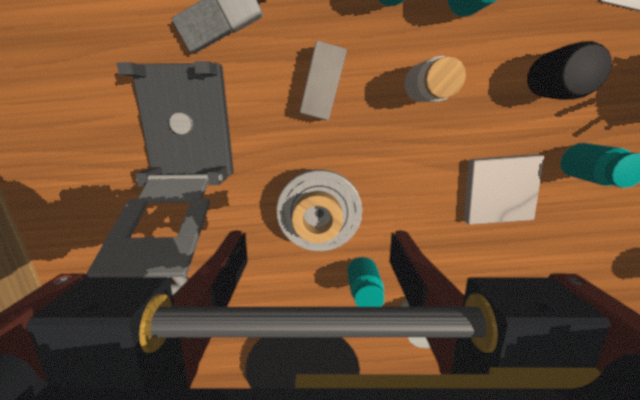

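Ring lies on the wheel: its top is centred at ~(318,218), the wheel outline is at ~(319.5,210). Working out how well it is centred.

```bash
python3 -c "
from h import *
g=grab_frame('wrist')
im=cv2.cvtColor(g['frame'],cv2.COLOR_RGB2HSV)
m=((im[...,1]>90)&(im[...,2]>120)).astype('uint8'); m[:190]=0;m[246:]=0;m[:,:288]=0;m[:,350:]=0
u8=m; c=max(cv2.findContours(u8,0,1)[0],key=len); e=cv2.fitEllipse(c); print('ring top ell',e,onz(g,e[0],.064))
w=((im[...,1]<50)&(im[...,2]>70)).astype('uint8'); w[:165]=0;w[256:]=0;w[:,:270]=0;w[:,:][:,370:]=0
w|=m
c=max(cv2.findContours(w,0,1)[0],key=len); e=cv2.fitEllipse(cv2.convexHull(c)); print('wheel ell',e,cv2.boundingRect(c),onz(g,e[0],.04))
H=sil(g,.594,-.144,[(.04,.055)]); e=cv2.fitEllipse(H); print('pred wheel',e,'ring',cv2.fitEllipse(sil(g,.594,-.144,[(.064,.031)])))
"
```

```text
ring top ell ((316.8418884277344, 220.6476287841797), (48.01605987548828, 51.83628845214844), 66.42606353759766) [ 0.59224162 -0.14278318  0.064     ]
wheel ell ((318.1683044433594, 212.72930908203125), (81.71812438964844, 85.69593048095703), 89.47602844238281) (276, 172, 85, 81) [ 0.59129624 -0.14105934  0.04      ]
pred wheel ((315.9855651855469, 213.08621215820312), (81.94136047363281, 87.3687515258789), 90.4419174194336) ring ((315.9243469238281, 221.45162963867188), (48.8001708984375, 52.47562026977539), 90.38243103027344)
```

The ring is centred to about 2 mm. Next the caddy, with the jaws along x to stay clear of the brush can.

Emit:
apply_moves(plan=[0.184,-0.06,-0.02,0,0,0,0.184,-0.06,-0.02,0,0,0,0.184,-0.06,-0.02,0,0,0,0.184,-0.06,0,0,0,0,0.184,-0.06,0,0,0,0,0.184,-0.06,0,0,0,0])

```text
time_s: 15.78
tcp_pos: [0.479, 0.1476, 0.2372]
tool_rot: [-0.002, 0.737, 0.676, 0.001]
wrist_force: [-0.0, 0.5, -0.3]
opening: 0.0879
```

Emit:
apply_moves(plan=[0,0,0,0,0,-0.056,0,0,0,0,0,-0.056,0,0,0,0,0,-0.056,0,0,0,0,0,-0.056,0,0,0,0,0,-0.056,0,0,0,0,0,-0.056,0,0,0,0,0,-0.056,0,0,0,0,0,-0.056,0,0,0,0,0,0])

```text
time_s: 16.9
tcp_pos: [0.4768, 0.1551, 0.2344]
tool_rot: [-0.004, 0.096, 0.995, 0.004]
wrist_force: [-0.8, -1.1, -0.2]
opening: 0.0881
```

```bash
python3 -c "
from h import *
go([.452,.150,.12],2.95)
g=grab_frame('wrist'); save(g,'w7')
for r in cut_out(g,'caddy'): print(r['p'],np.round(r['centre']),r['pixels'].sum(),fitround(g,r['pixels'],[(0,.024),(.03,.029),(.05,.029),(.06,.027)],[.45,.15]))
f=grab_frame('top')
for r in cut_out(f,'caddy'): print('top',r['p'],np.round(r['centre']),r['pixels'].sum(),fitround(f,r['pixels'],[(0,.024),(.03,.029),(.05,.029),(.06,.027)],[.45,.15]))
"
```

```text
t 16.9 tcp [0.4768 0.1551 0.2344] F [-0.8 -1.1 -0.2] open 0.0881 q7 2.14 shift [ 0.089 -0.043  0.458]
yaw 2.948 turn [ 0.0026 -0.003  -0.0005]
0.95 [336. 166.] 1813 (array([0.45069583, 0.14918938]), 0.927912253980782)
top 0.22 [285. 177.] 1167 (array([0.58861121, 0.1016672 ]), 2.5585835832921404)
top 0.17 [455. 210.] 3926 (array([ 0.52388131, -0.3145772 ]), 9.31065346994053)
```

View pics/w7.png

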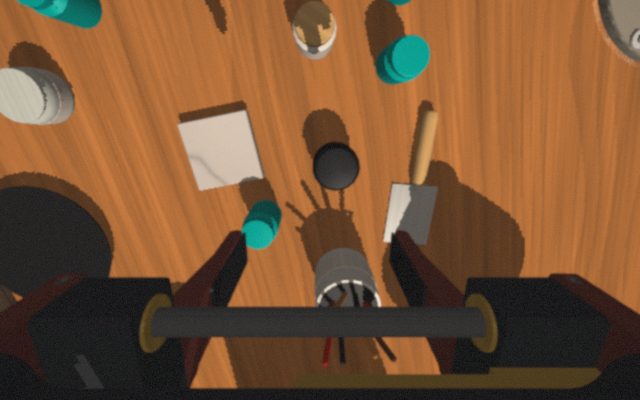

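Wrist view: caddy centre at (336,166), with the spatula just clear on the right at ≥(388,185) and the brushes leaning away. I'll descend with the jaws at about 76 mm.

Emit:
apply_moves(plan=[0.089,-0.043,0.05,0.0026,-0.003,0,0,0,0.1,0,0,0,0,0,0.12,0,0,0,0,0,0.12,0,0,0,0,0,0,0,0,0], jaw=-0.73)

```text
time_s: 17.73
tcp_pos: [0.4534, 0.149, 0.1361]
tool_rot: [0.002, 0.102, 0.995, -0.001]
wrist_force: [-0.6, -0.1, -0.4]
opening: 0.076
```

```bash
python3 -c "
from h import *
go([.4507,.1492,.021],2.95)
g=grab_frame('wrist')
for r in cut_out(g,'caddy'): print(r['p'],np.round(r['centre']),r['pixels'].sum(),fitround(g,r['pixels'],[(0,.024),(.03,.029),(.05,.029),(.06,.027)],[.45,.15]))
"
```

```text
t 17.73 tcp [0.4534 0.149  0.1361] F [-0.6 -0.1 -0.4] open 0.076 q7 1.99 shift [ 0.013 -0.001  0.46 ]
yaw 2.938 turn [-0.0004  0.0016 -0.004 ]
0.76 [322. 200.] 3315 (array([0.45007506, 0.14790873]), 0.9243883246821661)
```

Emit:
apply_moves(plan=[0.014,0.002,0.08,0,0.001,-0.004,0,0,0.1,0,0,0,0,0,0.1,0,0,0,0,0,0.09,0,0,0,0,0,0.05,0,0,0,0,0,0,0,0,0])

```text
time_s: 18.58
tcp_pos: [0.4548, 0.1523, 0.031]
tool_rot: [0.006, 0.096, 0.995, 0.001]
wrist_force: [0.3, 0.5, 1.1]
opening: 0.076
```

```bash
python3 -c "
from h import *
go([.4504,.1486,.021],2.95)
"
```

```text
t 18.57 tcp [0.4548 0.1523 0.031 ] F [0.3 0.5 1.1] open 0.076 q7 1.81 shift [ 0.015 -0.018  0.04 ]
yaw 2.95 turn [ 0.0011  0.0035 -0.    ]
```

Emit:
apply_moves(plan=[0.015,-0.018,0.02,0.001,0.0035,0,0,0,0.016,0,0,0,0,0,0,0,0,0])

```text
time_s: 18.95
tcp_pos: [0.4511, 0.1487, 0.0228]
tool_rot: [0.001, 0.096, 0.995, 0.001]
wrist_force: [-0.5, 0.0, -0.3]
opening: 0.0759
```

Emit:
apply_moves(plan=[0,0,0,0,0,0,0,0,0,0,0,0,0,0,0,0,0,0,0,0,0,0,0,0], jaw=1, grip_force=15)

```text
time_s: 19.45
tcp_pos: [0.4515, 0.1487, 0.0233]
tool_rot: [0.001, 0.096, 0.995, 0.001]
wrist_force: [0.7, -0.4, -1.0]
opening: 0.0578
```

```bash
python3 -c "
from h import *
go([.4504,.1486,.021],2.95)
g=grab_frame('wrist');save(g,'w8')
for r in cut_out(g,'caddy'): print(r['p'],np.round(r['centre']),r['pixels'].sum(),fitround(g,r['pixels'],[(0,.024),(.03,.029),(.05,.029),(.06,.027)],[.45,.15]))
"
```

```text
t 19.45 tcp [0.4515 0.1487 0.0233] F [ 0.7 -0.4 -1. ] open 0.0578 q7 1.81 shift [ 0.004 -0.001  0.009]
yaw 2.949 turn [ 0.0006  0.0008 -0.0003]
0.87 [320. 258.] 9466 (array([0.44920616, 0.14446602]), 0.8444968350176878)
```

Emit:
apply_moves(plan=[0,0,-0.1,0,0,0,0,0,-0.2,0,0,0,0,0,-0.2,0,0,0,0,0,-0.08,0,0,0.053,0,0,0,0,0,0.053,0,0,0,0,0,0.053,0,0,0,0,0,0])

```text
time_s: 20.42
tcp_pos: [0.4499, 0.1482, 0.1723]
tool_rot: [0.0, 0.345, 0.939, 0.0]
wrist_force: [-0.1, 0.5, -2.2]
opening: 0.0577
```

```bash
python3 -c "
from h import *
go([.594,-.143,.15])
"
```

```text
t 20.43 tcp [0.4499 0.1482 0.1723] F [-0.1  0.5 -2.2] open 0.0577 q7 1.63 shift [-1.194 -0.514  0.089]
yaw 2.437 turn [0.0001 0.0001 0.    ]
```

Emit:
apply_moves(plan=[-0.17,-0.073,0,0,0,0,-0.17,-0.073,0,0,0,0,-0.17,-0.073,0,0,0,0,-0.17,-0.073,0,0,0,0,-0.17,-0.073,0,0,0,0,-0.17,-0.073,0,0,0,0,-0.1,-0.04,0,0,0,0,0,0,0,0,0,0,0,0,0,0,0,0])

```text
time_s: 21.55
tcp_pos: [0.5916, -0.1287, 0.1689]
tool_rot: [-0.002, 0.327, 0.945, 0.001]
wrist_force: [-1.0, 1.1, -1.1]
opening: 0.0576
```

```bash
python3 -c "
from h import *
go([.594,-.143,.12])
"
```

```text
t 21.55 tcp [ 0.5916 -0.1287  0.1689] F [-1.   1.1 -1.1] open 0.0576 q7 2.18 shift [-0.044 -0.039  0.195]
yaw 2.476 turn [-0.     -0.0016  0.    ]
```

Emit:
apply_moves(plan=[-0.044,-0.039,0.06,0,-0.0016,0,0,0,0.08,0,0,0,0,0,0.08,0,0,0,0,0,0,0,0,0,0,0,0,0,0,0])

```text
time_s: 22.18
tcp_pos: [0.5924, -0.1406, 0.1088]
tool_rot: [-0.001, 0.324, 0.946, -0.0]
wrist_force: [0.0, -0.8, -0.9]
opening: 0.0576
```

```bash
python3 -c "
from h import *
go([.594,-.143,.091],2.476)
g=grab_frame('wrist');save(g,'w9')
"
```

```text
t 22.18 tcp [ 0.5924 -0.1406  0.1088] F [ 0.  -0.8 -0.9] open 0.0576 q7 2.15 shift [-0.011 -0.003  0.071]
yaw 2.482 turn [-0.0004 -0.0008  0.002 ]
```

View pics/w9.png

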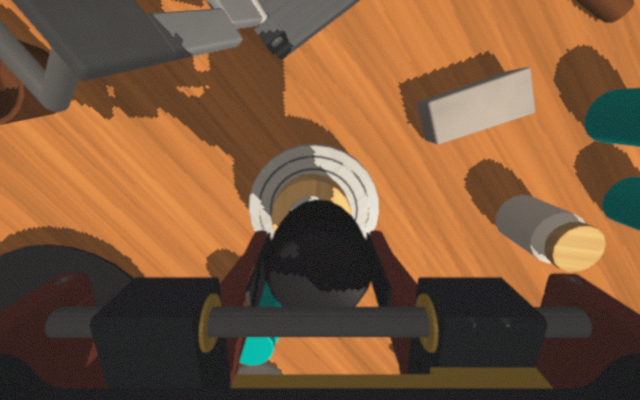

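The caddy hangs over the ring (wheel spans u 249–379, caddy centre u≈319), so it needs about 3 mm along −tool x. That agrees with the computed shift.

Emit:
apply_moves(plan=[-0.012,-0.003,0.03,0,0,0,0,0,0.03,0,0,0,0,0,0,0,0,0,0,0,0,0,0,0])

```text
time_s: 22.72
tcp_pos: [0.5951, -0.1434, 0.0938]
tool_rot: [-0.0, 0.324, 0.946, -0.0]
wrist_force: [0.4, -0.3, -1.9]
opening: 0.058
```

```bash
python3 -c "
from h import *
go([.594,-.143,.088],2.476)
"
```

```text
t 22.73 tcp [ 0.5951 -0.1434  0.0938] F [ 0.4 -0.3 -1.9] open 0.058 q7 2.14 shift [ 0.005 -0.001  0.023]
yaw 2.482 turn [-0.0002 -0.0002  0.002 ]
```

Emit:
apply_moves(plan=[0.004,-0.001,0.014,0,0,0,0,0,0.01,0,0,0,0,0,0,0,0,0,0,0,0,0,0,0])

```text
time_s: 23.22
tcp_pos: [0.5943, -0.143, 0.0877]
tool_rot: [-0.0, 0.324, 0.946, -0.0]
wrist_force: [-0.9, -0.5, -1.2]
opening: 0.0576
```

```bash
python3 -c "
from h import *
go([.594,-.143,.087],2.476)
"
```

```text
t 23.23 tcp [ 0.5943 -0.143   0.0877] F [-0.9 -0.5 -1.2] open 0.0576 q7 2.14 shift [ 0.001 -0.001  0.003]
yaw 2.482 turn [-0.0001 -0.      0.0019]
```

Emit:
apply_moves(plan=[0,0,0.006,0,0,0,0,0,0,0,0,0])

```text
time_s: 23.48
tcp_pos: [0.5946, -0.143, 0.0875]
tool_rot: [0.0, 0.324, 0.946, -0.0]
wrist_force: [-0.2, 0.4, -0.5]
opening: 0.0575
```

Emit:
apply_moves(plan=[0,0,0,0,0,0,0,0,0,0,0,0,0,0,0,0,0,0,0,0,-0.06,0,0,0,0,0,-0.16,0,0,0,0,0,-0.2,0,0,0,0,0,-0.1,0,0,0,0,0,0,0,0,0], jaw=-1)

```text
time_s: 24.48
tcp_pos: [0.5954, -0.1421, 0.225]
tool_rot: [0.001, 0.323, 0.946, 0.0]
wrist_force: [0.1, 0.7, -0.2]
opening: 0.0877
```

```bash
python3 -c "
from h import *
go([.438,-.126,.22],3.14159)
g=grab_frame('wrist');save(g,'w10')
"
```

```text
t 24.48 tcp [ 0.5954 -0.1421  0.225 ] F [ 0.1  0.7 -0.2] open 0.0877 q7 2.25 shift [ 0.537 -0.334  0.018]
yaw 2.483 turn [ 2.000e-04  9.000e-04 -2.096e-01]
```

View pics/w10.png

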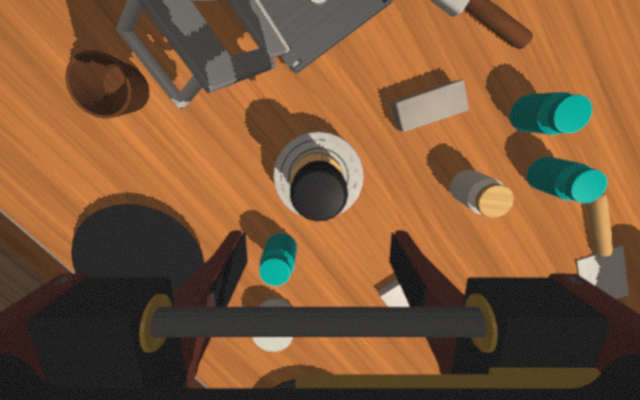

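The caddy stands on the ring, concentric with the wheel in the view at (319,190). Next the stone, top face at about (432,105).

Emit:
apply_moves(plan=[0,0,0,0,0,0.054,0,0,0,0,0,0.054,0,0,0,0,0,0.054,0,0,0,0,0,0.054,0,0,0,0,0,0.054,0,0,0,0,0,0.054,0,0,0,0,0,0.054,0,0,0,0,0,0.054,0,0,0,0,0,0], jaw=-0.4)

```text
time_s: 25.65
tcp_pos: [0.5862, -0.1421, 0.209]
tool_rot: [-0.007, 0.857, 0.516, -0.008]
wrist_force: [0.0, -0.5, 0.8]
opening: 0.0613
```

```bash
cat >> h.py <<'E'
def fitbox(f,px,x0,sz=(.08,.036,.03)):
    "x,y,yaw of a box on the table from its silhouette (moments of the hull)"
    H=cv2.convexHull(max(cv2.findContours(px.astype('uint8'),0,1)[0],key=len))
    def mo(h):
        m=cv2.moments(h.astype(np.float32)); return np.array([m['m10']/m['m00'],m['m01']/m['m00'],m['mu20']/m['m00']/10,m['mu11']/m['m00']/10,m['mu02']/m['m00']/10])
    t=mo(H)
    def model(q):
        c,s=np.cos(q[2]),np.sin(q[2]); P=[proj(f,[q[0]+a*c-b*s,q[1]+a*s+b*c,z]) for a in(-sz[0]/2,sz[0]/2) for b in (-sz[1]/2,sz[1]/2) for z in (0,sz[2])]
        return mo(cv2.convexHull(np.array(P,np.float32)))
    r=least_squares(lambda q:model(q)-t,x0,diff_step=1e-3); return r.x,r.cost
E
python3 -c "
from h import *
go([.438,-.126,.22],1.12)
for n in ('wrist','top'):
  g=grab_frame(n)
  for r in cut_out(g,'stone')[:2]: print(r['p'],r['centre'],r['pixels'].sum(),fitbox(g,r['pixels'],[.44,-.126,-.45]))
"
```

```text
t 25.65 tcp [ 0.5862 -0.1421  0.209 ] F [ 0.  -0.5  0.8] open 0.0613 q7 0.98 shift [-0.22  -0.555 -0.031]
yaw 1.084 turn [-0.0066  0.0019 -0.0114]
0.81 [270.3, 55.1] 2908 (array([ 0.43993855, -0.12571993, -0.3288043 ]), np.float64(2.577965402864411))
0.69 [379.8, 242.0] 554 (array([ 0.4383329 , -0.12698087, -0.35280518]), np.float64(0.10872149235652143))
```

Emit:
apply_moves(plan=[-0.073,-0.17,-0.02,-0.0066,0.002,-0.04,-0.08,-0.17,0,0,0,0,-0.08,-0.17,0,0,0,0,0,0,0.1,0,0,0,0,0,0,0,0,0])

```text
time_s: 26.48
tcp_pos: [0.4434, -0.1471, 0.1897]
tool_rot: [0.0, 0.819, 0.574, 0.002]
wrist_force: [-0.1, 0.2, 0.9]
opening: 0.0616
```

```bash
python3 -c "
from h import *
go([.439,-.126,.06],1.22)
for n in ('wrist',):
  g=grab_frame(n); save(g,'w11')
  for r in cut_out(g,'stone')[:2]: print(r['p'],r['centre'],r['pixels'].sum(),fitbox(g,r['pixels'],[.44,-.126,-.35]))
  r=cut_out(g,'stone')[0];v=g['frame'].copy();H=cv2.findContours(r['pixels'].astype('uint8'),0,1)[0]; print(np.round(cv2.boxPoints(cv2.minAreaRect(max(H,key=len)))))
"
```

```text
t 26.48 tcp [ 0.4434 -0.1471  0.1897] F [-0.1  0.2  0.9] open 0.0616 q7 1.23 shift [ 0.072 -0.046  0.519]
yaw 1.223 turn [ 0.0007 -0.0007  0.001 ]
0.49 [208.0, 224.6] 7592 (array([ 0.44694329, -0.30228167, -2.23420346]), np.float64(1237.6722760216533))
[[136. 209.]
 [229. 170.]
 [266. 260.]
 [173. 298.]]
```

View pics/w11.png

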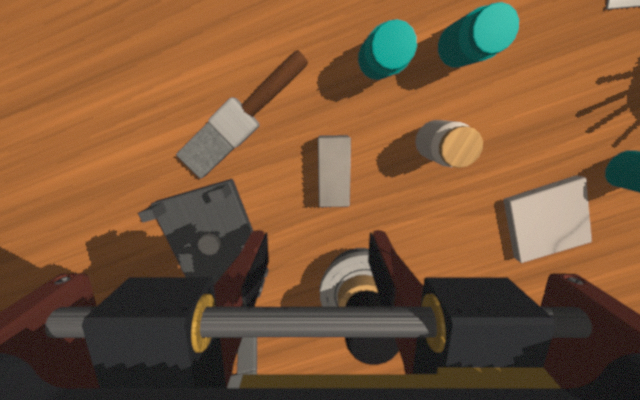

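The network missed it, but the picture shows the stone's top face with corners at about (318,137), (349,136), (351,206), (320,206).

```bash
python3 -c "
from h import *
g=grab_frame('wrist'); im=cv2.cvtColor(g['frame'],cv2.COLOR_RGB2HSV)
m=(im[...,1]<70).astype('uint8'); m[:128]=0;m[214:]=0;m[:,:300]=0;m[:,360:]=0
c=max(cv2.findContours(m,0,1)[0],key=len); print(cv2.boxPoints(cv2.minAreaRect(c)),cv2.contourArea(c)); print(fitbox(g,m,[.44,-.126,-.35]))
p=np.array([onz(g,q,.03) for q in ((318.5,137),(349,136),(351,206),(320,206))]); print(p,p.mean(0)); d=p[0]+p[1]-p[2]-p[3]; print(np.arctan2(-d[1],-d[0]))
"
```

```text
[[317. 134.]
 [348. 134.]
 [348. 203.]
 [317. 203.]] 2056.5
(array([ 0.43919437, -0.12604966, -0.33137685]), np.float64(10.415437493724932))
[[ 0.39802399 -0.12795579  0.03      ]
 [ 0.408298   -0.09649885  0.03      ]
 [ 0.48550119 -0.11924021  0.03      ]
 [ 0.47313322 -0.15325566  0.03      ]] [ 0.4412391  -0.12423763  0.03      ]
-0.30553598129192805
```

Emit:
apply_moves(plan=[0.076,-0.046,0.1,0,0,-0.007,0,0,0.12,0,0,0,0,0,0.12,0,0,0,0,0,0.1,0,0,0,0,0,0,0,0,0])

```text
time_s: 27.3
tcp_pos: [0.4491, -0.1238, 0.082]
tool_rot: [0.004, 0.811, 0.585, 0.006]
wrist_force: [0.3, 0.7, 0.8]
opening: 0.0618
```

```bash
python3 -c "
from h import *
go([.4395,-.1255,.007],1.246)
"
```

```text
t 27.3 tcp [ 0.4491 -0.1238  0.082 ] F [0.3 0.7 0.8] open 0.0618 q7 1.04 shift [-0.02  -0.039  0.299]
yaw 1.249 turn [ 0.0046 -0.0017  0.0009]
```

Emit:
apply_moves(plan=[-0.02,-0.039,0.08,0.0046,-0.0017,0,0,0,0.08,0,0,0,0,0,0.07,0,0,0,0,0,0.04,0,0,0,0,0,0,0,0,0])

```text
time_s: 27.92
tcp_pos: [0.4397, -0.1266, 0.0129]
tool_rot: [0.001, 0.811, 0.584, 0.0]
wrist_force: [0.2, -0.2, -0.1]
opening: 0.0617
```

```bash
python3 -c "
from h import *
go([.4395,-.1255,.007],1.246)
"
```

```text
t 27.93 tcp [ 0.4397 -0.1266  0.0129] F [ 0.2 -0.2 -0.1] open 0.0617 q7 0.93 shift [ 0.004 -0.002  0.024]
yaw 1.248 turn [0.0007 0.0004 0.0007]
```

Emit:
apply_moves(plan=[0.004,-0.002,0.018,0,0,0,0,0,0,0,0,0])

```text
time_s: 28.18
tcp_pos: [0.4402, -0.1255, 0.0088]
tool_rot: [0.002, 0.811, 0.584, 0.001]
wrist_force: [0.8, -0.2, -0.2]
opening: 0.0616
```

Emit:
apply_moves(plan=[0,0,0,0,0,0,0,0,0,0,0,0,0,0,0,0,0,0,0,0,0,0,0,0], jaw=1, grip_force=20)

```text
time_s: 28.68
tcp_pos: [0.4407, -0.1258, 0.0095]
tool_rot: [0.002, 0.812, 0.584, 0.001]
wrist_force: [-0.7, 0.5, -2.7]
opening: 0.0356
```

```bash
python3 -c "
from h import *
go([.5915,-.0165,.09],1.5708)
f=grab_frame('top')
for r in cut_out(f,'slab'): print(r['p'],r['centre'],onz(f,r['centre'],.015),fitbox(f,r['pixels'],[.59,.11,0],(.09,.09,.015)))
f=grab_frame('side')
for r in cut_out(f,'slab'): print(r['p'],r['centre'],onz(f,r['centre'],.015),fitbox(f,r['pixels'],[.59,.11,0],(.09,.09,.015)))
"
```

```text
t 28.68 tcp [ 0.4407 -0.1258  0.0095] F [-0.7  0.5 -2.7] open 0.0356 q7 0.92 shift [ 0.605  0.435 -0.321]
yaw 1.248 turn [ 0.0015  0.0006 -0.1027]
0.64 [282.3, 179.2] [0.58578646 0.11153136 0.015     ] (array([ 5.92322262e-01,  1.05458329e-01, -2.86179671e-07]), np.float64(0.3689094537109899))
0.8 [276.0, 238.2] [0.58882761 0.10386013 0.015     ] (array([0.59395113, 0.10638148, 0.0036065 ]), np.float64(1.9385566010000224))
```

Emit:
apply_moves(plan=[0,0,-0.12,0,0,0,0,0,-0.2,0,0,0,0,0,-0.2,0,0,0,0,0,-0.08,0,0,-0.051,0,0,0,0,0,-0.051,0,0,0,0,0,0])

```text
time_s: 29.62
tcp_pos: [0.4376, -0.125, 0.1627]
tool_rot: [0.0, 0.705, 0.709, -0.001]
wrist_force: [-0.4, 0.6, -2.6]
opening: 0.0359
```

```bash
python3 -c "
from h import *
go([.593,-.010,.15],1.5708)
"
```

```text
t 29.62 tcp [ 0.4376 -0.125   0.1627] F [-0.4  0.6 -2.6] open 0.0359 q7 1.47 shift [0.456 0.625 0.049]
yaw 1.577 turn [-0.0004  0.0007  0.002 ]
```

Emit:
apply_moves(plan=[0.12,0.14,0,0,0,0,0.12,0.14,0,0,0,0.002,0.11,0.14,0,0,0,0,0.08,0.14,0,0,0,0,0.03,0.06,0,0,0,0,0,0,0,0,0,0,0,0,0,0,0,0])

```text
time_s: 30.5
tcp_pos: [0.5915, -0.0109, 0.1556]
tool_rot: [-0.003, 0.716, 0.698, -0.007]
wrist_force: [0.1, -0.1, -2.6]
opening: 0.0362
```

```bash
python3 -c "
from h import *
go([.593,-.012,.05],1.5708)
f=grab_frame('wrist'); save(f,'w12')
for r in cut_out(f,'caddy')[:1]: print(r['p'],r['centre'],fitround(f,r['pixels'],[(.064,.024),(.094,.029),(.114,.029),(.124,.027)],[.59,-.14]))
"
```

```text
t 30.5 tcp [ 0.5915 -0.0109  0.1556] F [ 0.1 -0.1 -2.6] open 0.0362 q7 1.12 shift [-0.002  0.012  0.422]
yaw 1.545 turn [-0.0045  0.0015 -0.0083]
0.59 [153.5, 224.0] (array([ 0.59172535, -0.13903344]), 0.9031986478565885)
```

View pics/w12.png

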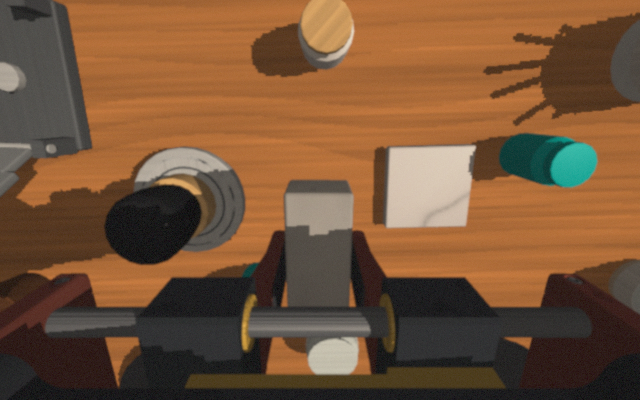

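The stone is held square between the wheel (u 135–245) and the slab (u 386–474). I'll descend carefully because the gripper body passes close to the caddy.

Emit:
apply_moves(plan=[-0.002,0.012,0.06,-0.0045,0.0015,-0.0083,0,0,0.1,0,0,0,0,0,0.08,0,0,0,0,0,0,0,0,0,0,0,0,0,0,0])

```text
time_s: 31.22
tcp_pos: [0.5931, -0.016, 0.096]
tool_rot: [0.002, 0.709, 0.705, -0.0]
wrist_force: [-0.8, -0.3, -2.3]
opening: 0.0359
```

```bash
python3 -c "
from h import *
go([.593,-.014,.03],1.5708)
"
```

```text
t 31.23 tcp [ 0.5931 -0.016   0.096 ] F [-0.8 -0.3 -2.3] open 0.0359 q7 1.09 shift [ 0.009 -0.001  0.264]
yaw 1.566 turn [ 0.0008  0.0009 -0.0016]
```

Emit:
apply_moves(plan=[0.009,-0.001,0.06,0.0008,0.0009,-0.0016,0,0,0.06,0,0,0,0,0,0.06,0,0,0,0,0,0.03,0,0,0,0,0,0,0,0,0])

```text
time_s: 31.85
tcp_pos: [0.5934, -0.0135, 0.0404]
tool_rot: [0.0, 0.707, 0.707, 0.0]
wrist_force: [0.4, 0.2, -2.9]
opening: 0.0358
```

```bash
python3 -c "
from h import *
go([.593,-.017,.010],1.5708)
"
```

```text
t 31.85 tcp [ 0.5934 -0.0135  0.0404] F [ 0.4  0.2 -2.9] open 0.0358 q7 1.04 shift [-0.014 -0.002  0.122]
yaw 1.571 turn [ 0.0003 -0.      0.0001]
```

Emit:
apply_moves(plan=[-0.01,-0.002,0.05,0,0,0,-0.004,0,0.05,0,0,0,0,0,0.012,0,0,0,0,0,0,0,0,0])

```text
time_s: 32.35
tcp_pos: [0.5934, -0.0173, 0.0108]
tool_rot: [0.001, 0.707, 0.707, 0.001]
wrist_force: [-0.2, 0.2, -2.3]
opening: 0.0358
```

```bash
python3 -c "
from h import *
go([.593,-.017,.010],1.5708)
"
```

```text
t 32.35 tcp [ 0.5934 -0.0173  0.0108] F [-0.2  0.2 -2.3] open 0.0358 q7 1.02 shift [ 0.001 -0.001  0.003]
yaw 1.571 turn [ 0.0005 -0.      0.    ]
```

Emit:
apply_moves(plan=[0,0,0.007,0,0,0,0,0,0,0,0,0])

```text
time_s: 32.6
tcp_pos: [0.594, -0.0171, 0.0099]
tool_rot: [0.001, 0.707, 0.707, 0.001]
wrist_force: [0.0, -0.3, -2.3]
opening: 0.0353
```

Emit:
apply_moves(plan=[0,0,0,0,0,0,0,0,0,0,0,0,0,0,-0.08,0,0,0,0.01,0,-0.12,0,0,0,0.01,0,-0.2,0,0,0,0,0,-0.2,0,0,0,0,-0.1,-0.1,0,0,0,0,-0.2,0,0,0,0,0,-0.2,0,0,0,0,0,0,0,0,0,0], jaw=-0.3)

```text
time_s: 33.85
tcp_pos: [0.4677, -0.0096, 0.2003]
tool_rot: [0.006, 0.706, 0.708, 0.005]
wrist_force: [0.2, -0.7, -0.0]
opening: 0.0571
```

```bash
python3 -c "
from h import *
go([.45,-.001,.12],1.5708)
pp=[(0,.023),(.05,.023),(.07,.02)]
for n in ('wrist','top'):
  f=grab_frame(n); save(f,n+'13')
  for r in cut_out(f,'pot'): print(n,round(r['p'],2),np.round(r['centre']),np.round(f['frame'][r['pixels']].mean(0)),fitround(f,r['pixels'],pp,[.45,0]))
  for r in cut_out(f,'stone')[:1]: print('stone',r['p'],r['centre'],fitbox(f,r['pixels'],[.59,-.017,0]))
  for r in cut_out(f,'slab')[:1]: print('slab',r['p'],r['centre'],fitbox(f,r['pixels'],[.59,.106,0],(.09,.09,.015)))
  for r in cut_out(f,'caddy')[:1]: print(r['p'],r['centre'],fitround(f,r['pixels'],[(.064,.024),(.094,.029),(.114,.029),(.124,.027)],[.59,-.14]))
"
```

```text
t 33.85 tcp [ 0.4677 -0.0096  0.2003] F [ 0.2 -0.7 -0. ] open 0.0571 q7 1.24 shift [ 0.035 -0.076  0.32 ]
yaw 1.574 turn [0.0047 0.0005 0.001 ]
wrist 0.82 [262. 351.] [ 23. 127. 115.] (array([ 0.72072358, -0.08802401]), 0.6015485946622556)
wrist 0.65 [325. 163.] [187. 147. 101.] (array([ 4.46723128e-01, -4.63494264e-05]), 0.9366093813393378)
wrist 0.64 [285.  57.] [ 23. 147. 133.] (array([ 0.33956523, -0.03812641]), 0.9719740082140244)
wrist 0.6 [375.  75.] [ 27. 142. 129.] (array([0.35687053, 0.0463152 ]), 0.9037209038534676)
wrist 0.58 [492. 251.] [ 21. 101.  91.] (array([0.55844204, 0.20777464]), 0.9243835794326825)
stone 0.36 [71.6, 189.7] (array([ 0.46077333, -0.33115333,  0.57660432]), np.float64(20374.042544580327))
slab 0.55 [418.3, 248.4] (array([0.58161013, 0.12312296, 0.3966367 ]), np.float64(369.9097728625661))
0.43 [203.7, 274.4] (array([ 0.5486666 , -0.12357119]), 0.016960188113670272)
top 0.93 [242. 191.] [ 24. 139. 129.] (array([0.55982439, 0.20679368]), 0.7830354242882163)
top 0.84 [306. 272.] [ 34. 152. 139.] (array([0.35698234, 0.04355124]), 0.9541494611569923)
top 0.61 [361. 130.] [ 18. 148. 137.] (array([ 0.70779475, -0.08719047]), 0.7363868026727077)
stone 0.65 [334.2, 172.2] (array([ 6.06699358e-01, -1.75253935e-02,  3.54592398e-05]), np.float64(17.976387969555578))
slab 0.71 [281.7, 176.7] (array([5.93865924e-01, 1.06759344e-01, 2.69844283e-04]), np.float64(2.2443014286909193))
0.83 [392.5, 171.5] (array([ 0.59298125, -0.14331172]), 0.9235407782830277)
```

View pics/wrist13.png

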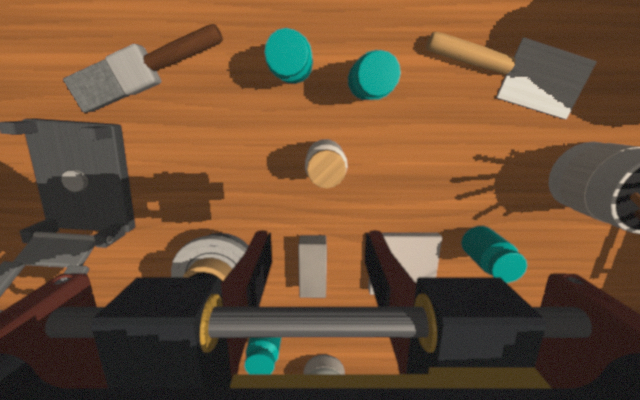

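The stone lies square; the pot (wooden lid) is at (326,165), i.e. about (0.4475, -0.0005). Gripping it next.

Emit:
apply_moves(plan=[0.036,-0.078,0.06,0.0047,0,0,0,0,0.1,0,0,0,0,0,0.1,0,0,0,0,0,0,0,0,0], jaw=-0.5)

```text
time_s: 34.85
tcp_pos: [0.4525, 0.0008, 0.1323]
tool_rot: [-0.001, 0.706, 0.708, 0.001]
wrist_force: [-0.3, 0.3, 0.5]
opening: 0.0658
```

```bash
python3 -c "
from h import *
go([.4475,-.0005,.016],1.5708)
f=grab_frame('wrist')
for r in cut_out(f,'pot'):
  print(round(r['p'],2),np.round(r['centre']),np.round(f['frame'][r['pixels']].mean(0)),fitround(f,r['pixels'],[(0,.023),(.05,.023),(.07,.02)],[.45,0]))
"
```

```text
t 34.85 tcp [0.4525 0.0008 0.1323] F [-0.3  0.3  0.5] open 0.0658 q7 1.12 shift [-0.007 -0.02   0.465]
yaw 1.574 turn [-0.     -0.0013  0.0009]
0.94 [267.  68.] [ 19. 151. 137.] (array([ 0.33980516, -0.03802644]), 0.9617504460049094)
0.93 [245. 372.] [26. 74. 66.] (array([ 0.65750257, -0.07789718]), 0.16578637709845043)
0.81 [375.  91.] [ 29. 148. 134.] (array([0.35674043, 0.04654807]), 0.9247693521198119)
0.6 [508. 274.] [31. 80. 72.] (array([0.53227921, 0.19295858]), 0.23944310900502871)
```

Emit:
apply_moves(plan=[-0.007,-0.02,0.08,0,-0.001,0.001,0,0,0.08,0,0,0,0,0,0,0,0,0])

```text
time_s: 35.33
tcp_pos: [0.4526, -0.0007, 0.0967]
tool_rot: [0.003, 0.708, 0.706, 0.004]
wrist_force: [0.7, 0.0, -0.2]
opening: 0.066
```

```bash
python3 -c "
from h import *
go([.4475,-.0005,.016],1.5708)
f=grab_frame('wrist');save(f,'w14')
"
```

```text
t 35.33 tcp [ 0.4526 -0.0007  0.0967] F [ 0.7  0.  -0.2] open 0.066 q7 1.05 shift [ 0.001 -0.024  0.323]
yaw 1.569 turn [ 0.0032 -0.     -0.0006]
```

View pics/w14.png

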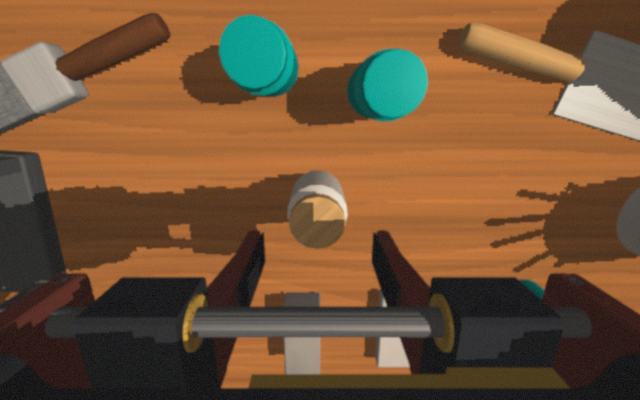

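Pot lid circle centred at about (317,222), between the fingers.

```bash
python3 -c "
from h import *
f=grab_frame('wrist'); print(onz(f,(317,221.5),.07)); go([.4475,-.0005,.06],1.5708)
"
```

```text
[ 4.46468134e-01 -4.44678635e-04  7.00000000e-02]
t 35.42 tcp [ 0.4535 -0.0006  0.0977] F [-0.1 -0.1 -0.4] open 0.0655 q7 1.05 shift [ 0.    -0.026  0.15 ]
yaw 1.569 turn [ 0.0039 -0.     -0.0006]
```

Emit:
apply_moves(plan=[0,-0.028,0.04,0.004,0,0,0,-0.004,0.08,0.001,0,0,0,-0.004,0.08,0,0,0,0,0,0.06,0,0,0,0,0,0,0,0,0])

```text
time_s: 36.05
tcp_pos: [0.4457, -0.001, 0.0325]
tool_rot: [0.0, 0.708, 0.706, -0.001]
wrist_force: [0.1, 0.6, -0.1]
opening: 0.0658
```

```bash
python3 -c "
from h import *
go([.447,-.0005,.016],1.5708)
"
```

```text
t 36.05 tcp [ 0.4457 -0.001   0.0325] F [ 0.1  0.6 -0.1] open 0.0658 q7 0.92 shift [0.002 0.005 0.066]
yaw 1.567 turn [-0.0002  0.0003 -0.0011]
```

Emit:
apply_moves(plan=[0.002,0.004,0.04,0,0,0,0,0,0.025,0,0,0,0,0,0,0,0,0])

```text
time_s: 36.42
tcp_pos: [0.4477, -0.0004, 0.0161]
tool_rot: [0.001, 0.708, 0.706, 0.0]
wrist_force: [-0.5, -0.8, -0.9]
opening: 0.0659
```

Emit:
apply_moves(plan=[0,0,0,0,0,0,0,0,0,0,0,0,0,0,0,0,0,0,0,0,0,0,0,0], jaw=1, grip_force=20)

```text
time_s: 36.92
tcp_pos: [0.4478, -0.0006, 0.0166]
tool_rot: [0.001, 0.708, 0.706, 0.0]
wrist_force: [0.8, 0.0, -2.6]
opening: 0.0459
```

```bash
python3 -c "
from h import *
go([.447,-.0005,.016],1.5708)
"
```

```text
t 36.92 tcp [ 0.4478 -0.0006  0.0166] F [ 0.8  0.  -2.6] open 0.0459 q7 0.89 shift [ 0.    -0.003  0.002]
yaw 1.567 turn [ 0.0006  0.0004 -0.0012]
```

Emit:
apply_moves(plan=[0,0,-0.1,0,0,0,0,0,-0.16,0,0,0,0,0,-0.14,0,0,0,0.06,0.13,0,0,0,0,0.06,0.13,0,0,0,0,0.06,0.13,0,0,0,0,0.06,0.13,0,0,0,0,0.06,0.13,0,0,0,0,0.06,0.13,0,0,0,0,0.03,0.07,0,0,0,0])

```text
time_s: 38.17
tcp_pos: [0.6627, 0.0953, 0.1164]
tool_rot: [0.0, 0.71, 0.705, -0.004]
wrist_force: [-0.9, -0.1, -1.0]
opening: 0.046
```

Emit:
apply_moves(plan=[0,0,0,0,0,0,0,0,0,0,0,0])

```text
time_s: 38.42
tcp_pos: [0.662, 0.0956, 0.1151]
tool_rot: [-0.001, 0.709, 0.705, -0.004]
wrist_force: [-0.0, -0.1, -2.3]
opening: 0.0459
```

```bash
python3 -c "
from h import *
go([.686,.1065,.08],1.5708)
f=grab_frame('wrist');save(f,'w15')
for r in cut_out(f,'slab')[:1]: print('slab',r['p'],r['centre'],fitbox(f,r['pixels'],[.59,.106,0],(.09,.09,.015)))
for r in cut_out(f,'stone')[:1]: print('stone',r['p'],r['centre'],fitbox(f,r['pixels'],[.59,-.02,0]))
for r in cut_out(f,'wheel')[:1]: print('wheel',r['p'],onz(f,r['centre'],.04))
"
```

```text
t 38.42 tcp [0.662  0.0956 0.1151] F [-0.  -0.1 -2.3] open 0.0459 q7 0.95 shift [0.045 0.097 0.139]
yaw 1.564 turn [-0.0023  0.0016 -0.0021]
slab 0.68 [331.7, 120.0] (array([ 0.59410252,  0.10765111, -0.00202792]), np.float64(6.53055916118868))
stone 0.96 [189.6, 119.0] (array([ 0.59234969, -0.01616525, -0.02225018]), np.float64(2.4365794072209255))
wheel 0.88 [ 0.59159119 -0.10724767  0.04      ]
```

View pics/w15.png

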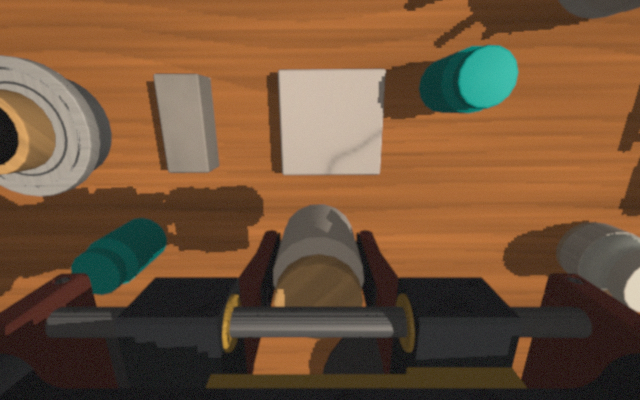

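The stone reads (0.592, -0.016), square to within 0.02 rad. The slab is at (0.594, 0.107), so I'm placing the pot behind it.

Emit:
apply_moves(plan=[0.046,0.1,0,-0.002,0.0016,-0.002,0,0,0.08,0,0,0,0,0,0.08,0,0,0,0,0,0.06,0,0,0,0,0,0,0,0,0,0,0,0,0,0,0])

```text
time_s: 39.38
tcp_pos: [0.6845, 0.1039, 0.0561]
tool_rot: [-0.0, 0.708, 0.706, -0.002]
wrist_force: [-0.5, 0.3, -1.3]
opening: 0.0458
```

```bash
python3 -c "
from h import *
go([.687,.107,.018],1.5708)
"
```

```text
t 39.38 tcp [0.6845 0.1039 0.0561] F [-0.5  0.3 -1.3] open 0.0458 q7 0.92 shift [0.013 0.011 0.152]
yaw 1.569 turn [-0.0011  0.0009 -0.0006]
```

Emit:
apply_moves(plan=[0.013,0.011,0.05,-0.001,0.001,0,0,0,0.05,0,0,0,0,0,0.03,0,0,0,0,0,0,0,0,0,0,0,0,0,0,0])

```text
time_s: 40.0
tcp_pos: [0.6879, 0.1076, 0.0221]
tool_rot: [0.0, 0.708, 0.706, 0.001]
wrist_force: [-0.5, -1.0, -1.8]
opening: 0.046
```

```bash
python3 -c "
from h import *
go([.687,.107,.0175],1.5708)
"
```

```text
t 40.0 tcp [0.6879 0.1076 0.0221] F [-0.5 -1.  -1.8] open 0.046 q7 0.9 shift [-0.003 -0.004  0.018]
yaw 1.569 turn [ 0.0004 -0.0003 -0.0006]
```

Emit:
apply_moves(plan=[0,0,0.014,0,0,0,0,0,0.01,0,0,0,0,0,0,0,0,0])

```text
time_s: 40.38
tcp_pos: [0.6886, 0.1077, 0.0167]
tool_rot: [0.001, 0.708, 0.706, 0.001]
wrist_force: [-0.6, -0.1, -1.5]
opening: 0.0455
```

```bash
python3 -c "
from h import *
go([.687,.107,.0166],1.5708)
"
```

```text
t 40.38 tcp [0.6886 0.1077 0.0167] F [-0.6 -0.1 -1.5] open 0.0455 q7 0.9 shift [-0.003 -0.006  0.   ]
yaw 1.569 turn [ 0.0008 -0.0003 -0.0007]
```

Emit:
apply_moves(plan=[0,0,0.004,0,0,0,0,0,0,0,0,0,0,0,0,0,0,0], jaw=-0.5)

```text
time_s: 40.75
tcp_pos: [0.6893, 0.1081, 0.0164]
tool_rot: [0.001, 0.708, 0.706, 0.002]
wrist_force: [-0.6, 0.5, 0.3]
opening: 0.0657
```

Emit:
apply_moves(plan=[0,0,-0.06,0,0,0,0,0,-0.14,0,0,0,0,0,-0.2,0,0,0,0,0,-0.2,0,0,0,0,-0.2,-0.2,0,0,0,0,-0.2,-0.1,0,0,0,0,-0.2,0,0,0,0,0,-0.2,0,0,0,0,0,0,0,0,0,0])

```text
time_s: 41.88
tcp_pos: [0.4909, 0.1105, 0.2485]
tool_rot: [0.005, 0.707, 0.707, 0.005]
wrist_force: [1.1, 0.2, 0.1]
opening: 0.066
```

```bash
python3 -c "
from h import *
go([.45,.1,.3],1.5708)
pp=[(0,.023),(.05,.023),(.07,.02)]
for n in ('wrist','side','top'):
  f=grab_frame(n); save(f,n+'16')
  for r in cut_out(f,'pot'): 
    c=f['frame'][r['pixels']].mean(0)
    if c[0]>60: print(n,'pot',round(r['p'],2),np.round(r['centre']),np.round(c),fitround(f,r['pixels'],pp,[.68,0.1]))
  for r in cut_out(f,'stone')[:1]: print(n,'stone',r['p'],r['centre'],fitbox(f,r['pixels'],[.59,-.017,0]))
  for r in cut_out(f,'slab')[:1]: print(n,'slab',r['p'],r['centre'],fitbox(f,r['pixels'],[.59,.106,0],(.09,.09,.015)))
  for r in cut_out(f,'caddy')[:1]: print(n,'caddy',r['p'],r['centre'],fitround(f,r['pixels'],[(.064,.024),(.094,.029),(.114,.029),(.124,.027)],[.59,-.14]))
"
```

```text
t 41.88 tcp [0.4909 0.1105 0.2485] F [1.1 0.2 0.1] open 0.066 q7 1.01 shift [-0.042 -0.161 -0.208]
yaw 1.571 turn [ 0.0045 -0.0002 -0.0001]
wrist pot 0.64 [314. 290.] [142. 125. 108.] (array([0.67135657, 0.10945723]), 0.6195589151883719)
wrist stone 0.88 [230.0, 231.2] (array([ 5.87049036e-01, -1.87922774e-02,  1.40721948e-07]), np.float64(22.82355070358684))
wrist slab 0.75 [317.8, 231.7] (array([0.59295531, 0.10873837, 0.        ]), np.float64(1.7251320243540826))
wrist caddy 0.74 [111.3, 260.9] (array([ 0.58833496, -0.13674461]), 0.8326339418840352)
side pot 0.76 [240. 220.] [174. 148. 119.] (array([0.68648101, 0.11150849]), 0.99170416913413)
side pot 0.34 [303. 210.] [144. 126. 109.] (array([0.57788195, 0.00505988]), 1.005267752670148)
side stone 0.82 [302.7, 209.0] (array([ 0.59200068, -0.01384743,  0.        ]), np.float64(0.1592545021754268))
side slab 0.67 [362.9, 124.3] (array([ 0.65910331, -0.4795558 ,  0.        ]), np.float64(76.79070907473567))
side caddy 0.64 [325.9, 162.9] (array([ 0.58879469, -0.13333134]), 0.8148173754249478)
top pot 0.68 [282. 136.] [187. 150. 107.] (array([0.68793435, 0.10729573]), 0.7776691156119168)
top pot 0.35 [290. 170.] [213. 197. 182.] (array([0.60553005, 0.08647084]), 1.652242222717658)
top stone 0.76 [334.0, 174.9] (array([ 0.59236878, -0.01837177,  0.00370564]), np.float64(0.2513587768375476))
top slab 0.67 [288.2, 170.4] (array([ 6.08492960e-01,  8.76526183e-02, -9.14677074e-06]), np.float64(38.002073442903004))
top caddy 0.64 [392.2, 168.2] (array([ 0.59420341, -0.14318774]), 0.8976054958626786)
```

View pics/side16.png

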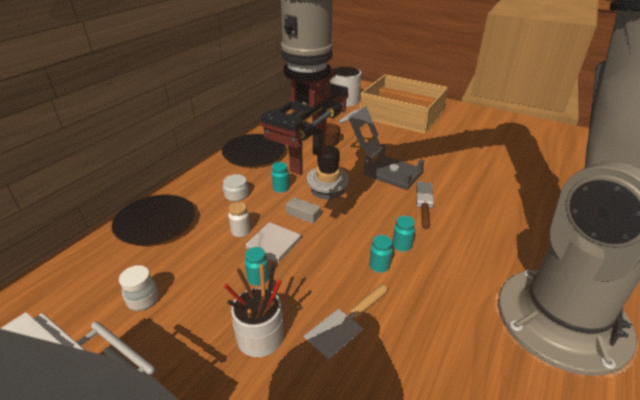

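In the side view everything is in place: pot upright behind the slab (240,220), stone (303,210), caddy on ring and wheel (327,165), lid open (365,130). Handing in.

```bash
python3 -c "
from h import *
print(close_job())"
```

```text
the job is handed in; nothing more can be done
None
```

The job is done in the order asked and handed in at about 42 s. The final pictures show everything in place, with the gripper open and clear of everything.

| Thing | Last check |
|---|---|
| Press lid | Resting open on its stop, past vertical |
| Ring | Flat on the wheel, about 2 mm off centre when measured after placing |
| Caddy | Standing on the ring at about (0.594, -0.143) from the top camera, wheel centre about (0.594, -0.144) |
| Stone | Flat, long side pointing away, at about (0.592, -0.018); the midpoint between wheel and slab is about (0.593, -0.018) |
| Pot | Upright at about (0.688, 0.107), in line with the slab's middle and about 27 mm clear of its far edge |

Some of the last readings disagreed:
- **Caddy:** the side and wrist fits, with the caddy partly hidden, put it up to 10 mm away in y.
- **Pot:** the wrist fit, also partly hidden, put it 17 mm nearer.
- **Slab:** the side view's best slab match was something else, and the last top-view fit was poor. I relied on the earlier, consistent slab readings of about (0.593, 0.107).

The pictures supported the readings I used.

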